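Cure the resin moulds under the swing-arm lamp

TASK

Cure the freshly filled resin moulds under the UV lamp: switch the lamp off, swing its head right out of the way, lay every mould that is there flat on the curing plate, wholly on it and not on one another, then swing the head back so that it is centred over the red cross in the middle of the plate, let go of it and switch the lamp on. Eyes must be spared, so the lamp may be lit only while its head is over the plate; leave the dropper bottle alone.

Things in the scene. Friction and masses are not known exactly. Their poses are not given: they have to be found in the camera images.
- lamp_stand: fixed lamp stand: grey round foot 90 mm across, steel post 24 mm thick; origin at the centre of its underside, on the vertical axis about which the lamp arm swings. The arm's black hub reaches up to z = 0.13
- lamp_arm (a joint): angle of the lamp arm about the post (rad, -0.5 to 2.2). At 0 the arm points along the stand's own -y (towards the plate, more or less); growing values swing it clockwise seen from above, so at pi/2 it points along the stand's own -x (roughly towards the robot). Held by friction alone: it needs about 2 N at the handle and stays wherever it is let go
- lamp_grip (a point): middle of the part to grip of the lamp's upright orange handle, a round stem 20 mm thick that stands 45 mm up from the top of the white lamp head (from z = 0.115 to z = 0.160; this point is at z = 0.145, on the head's axis, 220 mm from the post's axis)
- lamp_head (a point): centre of the underside of the lamp head, a white disc 90 mm across and 30 mm high whose underside is 85 mm above the table; the arm between post and head is an 18 mm wide bar at z = 0.098 to 0.110
- plate: fixed curing plate, 100 x 180 x 5 mm (own x, y, z), light metal top with a red cross at its centre; origin at the centre of its underside, so its top is at z = 0.005
- switch_box: fixed grey switch housing, 76 x 40 x 18 mm; origin at the centre of its underside; its lever swings along its own x axis. A green dot marks its +x end (on), a red dot its -x end (off)
- switch (a joint): lever of the lamp's toggle switch (rad): 0 = off, leaning 0.5 rad to the housing's own -x (red dot; to the right as the robot sees it); 1.0 = on, leaning 0.5 rad to its +x (green dot; to the left). The lever is weighted, so past the middle, 0.5, it tips over to the nearer end and stays there; about 2 N at the tip moves it
- switch_tip (a point): centre of the black ball, 14 mm across, at the end of the switch lever, an 8 mm stem; it is 34 mm from the lever's pivot, which lies in the middle of the housing's top at z = 0.018
- mould_amber: loose resin mould, a white block 60 x 26 x 14 mm (own x, y, z) with two amber discs in its top; 80 g; origin at the centre of its underside. May be absent
- mould_blue: the same with two blue discs. May be absent
- mould_green: the same with two green discs. May be absent
- resin_dropper: bystander: brown dropper bottle, 33 mm across and 102 mm high, standing behind the plate; origin at the centre of its underside

How it is judged:
By the outcome, as a careful person would: the job done as asked, in the order asked, and still so for the second after the job is handed in, with the robot touching nothing.
Of mould_amber, mould_blue, mould_green only 2 to 3 are there at a start; the rules pass over those that are not, and their reading is None.
At some moment in a run one of mould_amber, mould_blue, mould_green may be knocked a few centimetres aside while the robot is not near it.
Once in a run the grip may slacken for a moment while it holds something.
It also fails if it takes over 210 s, if anything falls off the work surface, if the arm or the gripper's body presses on something with over 40 N, if the wrist force passes 120 N, or if a joint passes its speed limit or range.

ROBOT

A 7-joint arm with a two-finger parallel gripper is mounted at the origin on a cart in front of the work surface, level with it; the furniture and walls round the work are solid. World frame = base frame: x ahead of the robot, y to its left, z up, the work surface at z = 0. Lengths are in m, angles in rad, forces in N, time in s.
With the tool pointing down it reaches from about 0.4 to 0.85 m from the base axis. Payload 4.5 kg.
Tool frame: the origin (TCP) lies at the very end of the fingers, on their centre line; the grasp point (between the pads) lies 19 mm behind it; z points along the fingers, y is the line along which they close (so a half turn about z gives the same grasp; the last joint's range is limited). The gripper opens to 88 mm and grips with 3 to 60 N. Pads are 18 mm wide; open, the fingers measure 123 mm over their backs; the gripper's body (75 mm by 187 mm) begins 45 mm behind the grasp point.
Start: joints at [-1.149, 0.689, -0.195, 1.565, 0.157, 0.902, -0.215], TCP at [0.236, 0.579, 0.239] pointing down, gripper open.
Joint ranges: [-3.01, 3.01], [-0.46, 2.08], [-1.47, 1.51], [0.13, 2.56], [-1, 4.14], [0.04, 2.09], [-2.66, 2.66]. Speed limits (rad/s): [2.57, 2.57, 3.14, 3.14, 3.14, 3.14, 3.14].

INTERFACE

Orientations are given as a rotation vector (axis times angle).
In Python, from cell import env gives the robot as it stands.
- The arm moves only by the tool advance, called after "Emit:" as name(argument=value, ...), one argument or row to a line, values as JSON. Schema: {"type":"object","properties":{"ticks":{"type":"string"},"aperture":{"type":"number"},"force":{"type":"number"},"only":{"type":"string"},"quiet":{"type":"boolean"},"lines":{"type":"string"}},"required":["ticks"],"additionalProperties":false}. ticks is a string of 1 to 12 rows, parted by a bar, with the numbers parted by commas; each row has 6 numbers: dx, dy, dz in parts of the range, where 1.0 means 0.8 m, then a rotation vector rx, ry, rz in parts of the range, where 1.0 means pi/2 rad; each row shifts and turns the commanded pose from where the row before left it, along the tool's axes as they then stand; what a row does not reach is not made up. A row lasts 1/12 s, in which the tool goes at most 0.0417 m and 0.125 rad, less where a joint would pass 70% of its speed; a pose out of reach is approached as far as the arm can. aperture is the finger opening in m, set as the call begins (left out keeps the last). The fingers move at their own pace and stop on an object; force is the grip in N (left out, the last holds). Time passes only in rows, so rows that do not move let the fingers close. The tool returns the time, the measured TCP pose, the force, the opening and the grip force at its end. only (a regular expression) keeps the lines of the reply that match it, lines (a string "A,B") keeps lines A to B, and quiet returns only ok. No shift or turn number may pass 1 either way. Input that does not fit is refused with a message, and nothing moves.
- env.sense(): the state, without advancing time (a new reading comes with each control period).
- env.grab_frame(name): name is "scene" or "top" or "wrist"; returns the picture (420x560x3 uint8, blue, green, red); there is no depth.
- env.camera_params(name): a dict with "vertical_fov" (degrees; the focal length in pixels is half the picture's height over the tangent of half this angle, whatever the lens; pixels are square), "cx", "cy" (the principal point, pixels), "pose" (4x4, takes a point from camera to world coordinates). Camera axes: x right, y down, z forward; pixel columns grow to the right and rows downward; lengths in m; the calibration is good to about 2 mm. A picture is of the moment at which its call begins: read the wrist's pose just before it. camera_params takes no time and is no camera call; for the wrist camera it gives the pose at the moment of the call.
- env.finish_job(): hands the job in; it is judged then, once.
The state is a dict: "time_s": time; "joint_positions": joint angles; "joint_velocities": joint speeds; "tau": joint torques, N m; "tool_pos": TCP position; "ee_rot": TCP orientation; "wrist_force": force on the tool from outside, world axes, zero at the start; "wrist_torque": the same for the moment, N m; "opening": finger opening in m; "finger_force": force on a finger pad.
Only numpy, scipy, OpenCV 4.12 (cv2) and the standard library are available. Lean on these libraries where they do the work, as an engineer would, in place of code of your own. Each camera call takes 0.05 s, during which the arm holds its last target. There are 200 camera calls.

## Working session

There is one attempt and no reset: what is moved stays moved. The work goes in short steps, Python scripts to look and compute and a tool call to move; the robot and the scene stay as the last step left them, time stands still between calls to the robot, and variables do not carry over. Pictures are saved under pics/ and viewed, at most 14 in all, crops included, and the job is handed in when it is done.

```bash
ls; mkdir -p pics; python3 - <<'E'
from cell import env
import cv2,json,numpy as np
np.set_printoptions(precision=4,suppress=True)
s=env.sense();print({k:np.round(v,3).tolist() for k,v in s.items()})
for n in("scene","top"):
    f=env.grab_frame(n);cv2.imwrite(f"pics/{n}0.png",f);p=env.camera_params(n);print(n,p)
E
```

```text
cell.py
pics
{'time_s': 0.0, 'joint_positions': [-1.149, 0.69, -0.195, 1.566, 0.157, 0.903, -0.215], 'joint_velocities': [0.001, 0.0, -0.001, 0.003, 0.001, -0.001, -0.0], 'tau': [-0.0, -52.756, -1.267, -15.343, -0.052, 0.006, 0.0], 'tool_pos': [0.236, 0.578, 0.238], 'ee_rot': [-0.605, -3.083, 0.003], 'wrist_force': [0.044, 0.306, -0.374], 'wrist_torque': [0.023, -0.042, -0.011], 'finger_force': 0.0, 'opening': 0.088}
scene {'vertical_fov': 44.92793027376409, 'cx': 271.7573917334163, 'cy': 212.69110901713216, 'pose': array([[-0.9869, -0.1285,  0.0978,  0.4251],
       [-0.1612,  0.8198, -0.5495,  0.6191],
       [-0.0096, -0.558 , -0.8298,  1.003 ],
       [ 0.    ,  0.    ,  0.    ,  1.    ]])}
top {'vertical_fov': 51.38471496705015, 'cx': 282.1698670025607, 'cy': 213.18154735610625, 'pose': array([[-0.0014, -0.9898,  0.1427,  0.401 ],
       [-1.    ,  0.0013, -0.0008,  0.0342],
       [ 0.0006, -0.1427, -0.9898,  1.0237],
       [ 0.    ,  0.    ,  0.    ,  1.    ]])}
```

View pics/scene0.png

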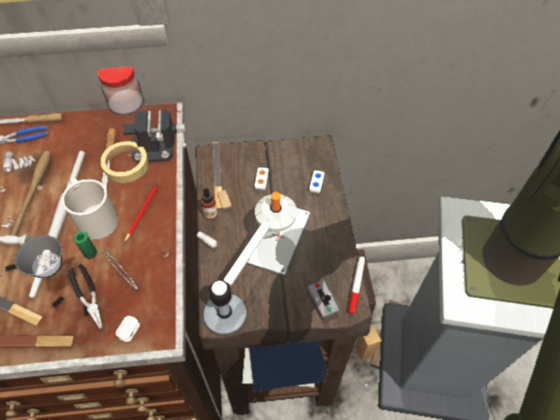

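View pics/top0.png

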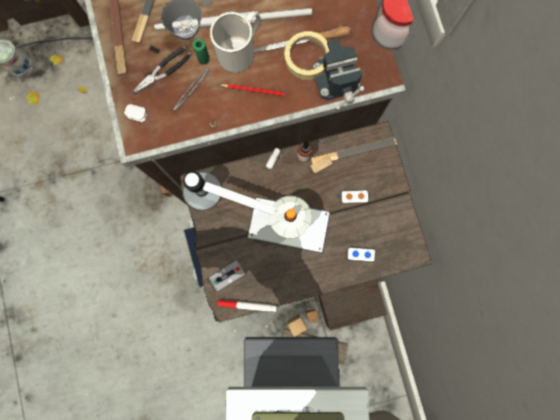

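Two moulds are visible, amber (top image about 355,197) and blue (361,255). No green one is in sight so far. The lamp head is over the plate (290,214), the post is near (195,182) and the switch near (227,275). Next I measure these.

```bash
cat > h.py <<'E'
import cv2,numpy as np
from cell import env
np.set_printoptions(precision=4,suppress=True)
def par(n):
    p=env.camera_params(n);return p,210/np.tan(np.radians(p["vertical_fov"])/2)
def pix2w(n,uv,z,P=None):
    p,f=P or par(n);T=np.asarray(p["pose"])
    d=T[:3,:3]@np.array([(uv[0]-p["cx"])/f,(uv[1]-p["cy"])/f,1]);o=T[:3,3]
    return o+d*(z-o[2])/d[2]
def w2pix(n,w,P=None):
    p,f=P or par(n);T=np.asarray(p["pose"]);c=T[:3,:3].T@(np.asarray(w)-T[:3,3])
    return np.array([f*c[0]/c[2]+p["cx"],f*c[1]/c[2]+p["cy"]])
R={"red":[((0,130,80),(6,255,255)),((172,130,80),(180,255,255))],"orange":[((7,150,120),(18,255,255))],
"blue":[((100,130,80),(130,255,255))],"green":[((45,80,60),(85,255,255))]}
def blobs(img,c,amin=4):
    h=cv2.cvtColor(img,cv2.COLOR_BGR2HSV);m=sum(cv2.inRange(h,np.array(a),np.array(b)) for a,b in R[c])
    n,_,st,ce=cv2.connectedComponentsWithStats(m.astype(np.uint8))
    return [(ce[i],st[i][4]) for i in range(1,n) if st[i][4]>=amin]
def tool(w): # world displacement -> tool axes
    from scipy.spatial.transform import Rotation as Ro
    return Ro.from_rotvec(env.sense()["ee_rot"]).inv().apply(w)
E
python3 - <<'E'
from h import *
for n,roi in(("scene",(195,135,370,330)),("top",(180,130,440,320))):
    f=cv2.imread(f"pics/{n}0.png")
    for c in R:
        for ce,a in blobs(f,c):
            if roi[0]<ce[0]<roi[2] and roi[1]<ce[1]<roi[3]: print(n,c,ce,a,pix2w(n,ce,{"red":.018,"green":.018,"orange":.014,"blue":.014}[c]))
    x0,y0,x1,y1=roi
a=cv2.resize(cv2.imread("pics/scene0.png")[140:335,195:375],None,fx=3,fy=3,interpolation=2)
cv2.imwrite("pics/z1.png",a[:600,:800])
b=cv2.resize(cv2.imread("pics/top0.png")[130:320,180:440],None,fx=3,fy=3,interpolation=2);cv2.imwrite("pics/z2.png",b)
E
```

```text
scene red [316.6875 284.875 ] 16 [0.4168 0.135  0.018 ]
scene red [352.8    302.3333] 165 [0.3379 0.1631 0.018 ]
scene orange [261.8333 172.0833] 12 [ 0.5856 -0.1518  0.014 ]
scene orange [260.5 181. ] 12 [ 0.5841 -0.1239  0.014 ]
scene orange [275.3333 201.7   ] 120 [ 0.5384 -0.0682  0.014 ]
scene orange [209.3714 202.7143] 35 [ 0.6932 -0.041   0.014 ]
scene orange [210.6667 214.1667] 6 [ 0.6826 -0.0095  0.014 ]
scene blue [317.6667 175.2667] 15 [ 0.4478 -0.1631  0.014 ]
scene blue [315.3077 184.    ] 13 [ 0.4505 -0.1354  0.014 ]
scene green [328.7143 308.5   ] 14 [0.3861 0.1847 0.018 ]
top red [237.3 268.3] 10 [0.4188 0.1362 0.018 ]
top red [226.5786 303.3286] 140 [0.3402 0.1594 0.018 ]
top orange [303.8235 152.6471] 17 [ 0.6923 -0.0184  0.014 ]
top orange [348.7333 196.    ] 15 [ 0.5871 -0.1231  0.014 ]
top orange [360.6154 195.6154] 13 [ 0.588  -0.1511  0.014 ]
top orange [290.274  214.3699] 73 [0.5437 0.0145 0.014 ]
top blue [355.04 253.4 ] 25 [ 0.4526 -0.1345  0.014 ]
top blue [367.125  254.3333] 24 [ 0.4504 -0.1624  0.014 ]
top green [215.5 282. ] 8 [0.3879 0.1854 0.018 ]
```

View pics/z1.png

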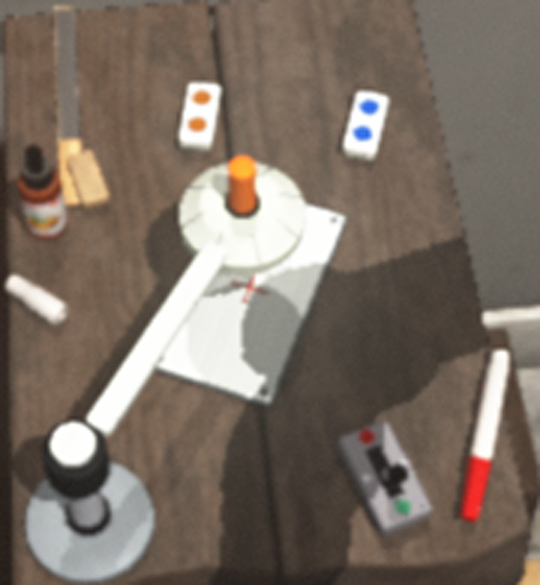

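View pics/z2.png

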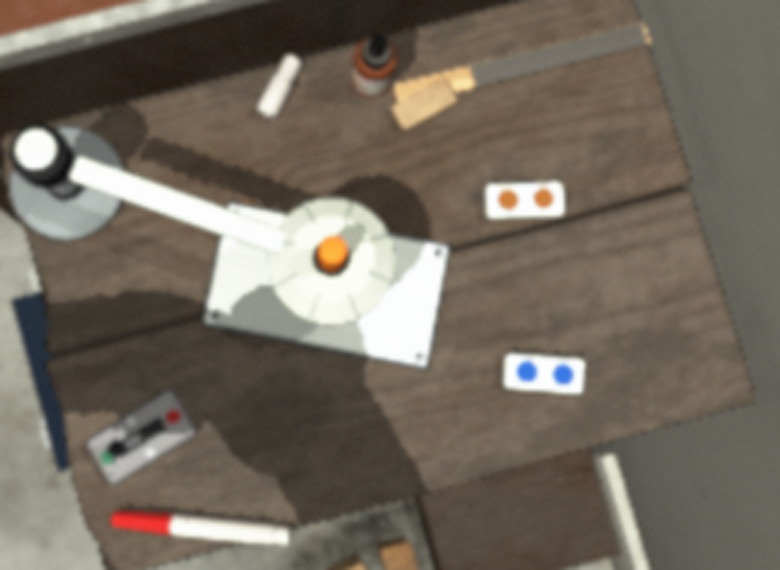

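The lever leans to green, so the lamp is on. The red cross is at scene crop (250,289). No green mould shows anywhere, though the spot under the head is still hidden. Next is the geometry.

```bash
python3 - <<'E'
from h import *
sc=lambda u,v:(195+u/3,140+v/3); tp=lambda u,v:(180+u/3,130+v/3)
print("cross",pix2w("scene",sc(250,289),.005))
for q in((343,218),(268,402),(158,367)):print("plate s",pix2w("scene",sc(*q),.005))
for q in((448,243),(427,366),(205,323),(232,206)):print("plate t",pix2w("top",tp(*q),.005))
print("handle top s",pix2w("scene",sc(242,165),.16),"t",pix2w("top",tp(333,245),.16))
print("hub s",pix2w("scene",sc(76,444),.13),"t",pix2w("top",tp(39,149),.13))
print("foot s",pix2w("scene",sc(90,520),.004),"t",pix2w("top",tp(66,183),.004))
print("ball s",pix2w("scene",sc(395,473),.048),"t",pix2w("top",tp(115,450),.048))
print("dropper", pix2w("top",tp(375,70),.06))
r=np.array([.4178,.1356]);g=np.array([.387,.185]);c=(r+g)/2;d=(g-r)/np.linalg.norm(g-r)
print("sw",c,d,"start",c+d*.045,"end",c+d*.006)
w=np.r_[c+d*.045,.15]-env.sense()["tool_pos"];print(w,tool(w))
E
```

```text
cross [0.5173 0.0205 0.005 ]
plate s [ 0.455  -0.0556  0.005 ]
plate s [0.4895 0.1137 0.005 ]
plate s [0.5743 0.0978 0.005 ]
plate t [ 0.5529 -0.0779  0.005 ]
plate t [ 0.4564 -0.06    0.005 ]
plate t [0.4901 0.1126 0.005 ]
plate t [0.5826 0.0922 0.005 ]
handle top s [0.5237 0.0166 0.16  ] t [0.5285 0.0159 0.16  ]
hub s [0.5963 0.2249 0.13  ] t [0.6009 0.2199 0.13  ]
foot s [0.5987 0.2234 0.004 ] t [0.6015 0.2239 0.004 ]
ball s [0.3938 0.1751 0.048 ] t [0.3926 0.1747 0.048 ]
dropper [ 0.6774 -0.0187  0.06  ]
sw [0.4024 0.1603] [-0.5291  0.8486] start [0.3786 0.1985] end [0.3992 0.1654]
[ 0.1424 -0.3796 -0.088 ] [-0.2754 -0.2974  0.0885]
```

Careful with the scale: shifts go in shares of 0.8 m and turns go in shares of pi/2 rad. That gives: -0.0248 m / 0.8 = -0.031, -0.023 m / 0.8 = -0.0288.

Emit:
advance(
  ticks="-0.0288,-0.031,0,0,0,0 | -0.0288,-0.031,0,0,0,0 | -0.0288,-0.031,0,0,0,0 | -0.0288,-0.031,0,0,0,0 | -0.0288,-0.031,0,0,0,0 | -0.0288,-0.031,0,0,0,0 | -0.0288,-0.031,0,0,0,0 | -0.0288,-0.031,0,0,0,0 | -0.0288,-0.031,0,0,0,0 | -0.0288,-0.031,0,0,0,0 | -0.0288,-0.031,0,0,0,0 | -0.0288,-0.031,0,0,0,0",
  aperture=0,
  force=10,
)

```text
time_s: 1.1
tool_pos: [0.3794, 0.1971, 0.2386]
ee_rot: [-0.605, -3.083, 0.0]
wrist_force: [-0.1, 0.4, -0.6]
opening: 0.0104
finger_force: 0.0
```

Emit:
advance(
  ticks="0,0,0,0,0,0.0764 | 0,0,0,0,0,0.0764 | 0,0,0,0,0,0.0764 | 0,0,0,0,0,0.0764 | 0,0,0,0,0,0.0764 | 0,0,0,0,0,0.0127 | 0,0,0.025,0,0,0 | 0,0,0.025,0,0,0 | 0,0,0.025,0,0,0 | 0,0,0,0,0,0 | 0,0,0,0,0,0",
)

```text
time_s: 2.02
tool_pos: [0.3787, 0.1985, 0.1783]
ee_rot: [-1.514, -2.751, 0.003]
wrist_force: [0.4, -0.2, 0.3]
opening: 0.0006
finger_force: 0.0
```

```bash
cat >> h.py <<'E'
SW=np.array([.4024,.1603]);SD=np.array([-.5291,.8486]);POST=np.array([.600,.2225]);CR=np.array([.5185,.0190])
def go(w,yaw=None):
    """print tool-axis displacement to world point w, and rz to bring tool x to line yaw (mod pi)"""
    from scipy.spatial.transform import Rotation as Ro
    s=env.sense();M=Ro.from_rotvec(s["ee_rot"]).as_matrix();w=np.asarray(w)
    a=np.arctan2(M[1,0],M[0,0]);print("pos",s["tool_pos"],"t",s["time_s"],"yaw",a,"zaxis",M[:,2],"q",s["joint_positions"],"F",s["wrist_force"],"op",s["opening"])
    print("tool delta",M.T@(w-s["tool_pos"]))
    if yaw is not None:
        e=(yaw-a+np.pi/2)%np.pi-np.pi/2;print("rz",-e,"or",-e+np.pi,-e-np.pi)
E
python3 -c "
from h import *
go(np.r_[SW+SD*.045,.036],np.arctan2(SD[1],SD[0]))
cv2.imwrite('pics/w1.png',env.grab_frame('wrist'))"
```

```text
pos [0.3787 0.1985 0.1783] t 2.0167 yaw 2.13569721083521 zaxis [-0.0022 -0.0012 -1.    ] q [-0.5587  0.5576 -0.0487  2.2033  0.0681  0.3846 -0.0983] F [ 0.4164 -0.1501  0.2693] op 0.0006173767526594016
tool delta [0.     0.0003 0.1423]
rz 0.007382729569917146 or 3.1489753831597103 -3.134209924019876
```

View pics/w1.png

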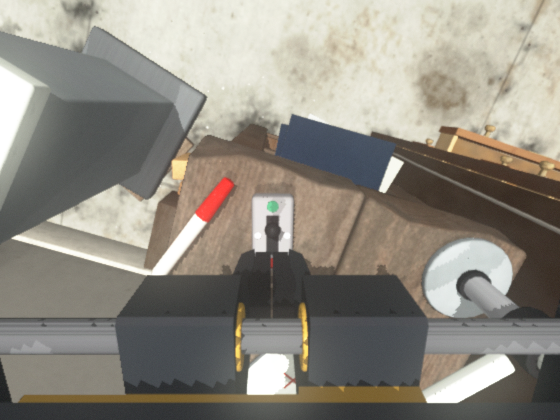

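The wrist view shows the lever and green dot (272,206) lined up with the fingers. I'll go down and push.

Converted, 0.02 m / 0.8 = 0.025, 0.01 m / 0.8 = 0.0125.

Emit:
advance(
  ticks="0,0,0.025,0,0,0 | 0,0,0.025,0,0,0 | 0,0,0.025,0,0,0 | 0,0,0.025,0,0,0 | 0,0,0.025,0,0,0 | 0,0,0.025,0,0,0 | 0,0,0.0125,0,0,0 | 0,0,0.0125,0,0,0 | 0,0,0,0,0,0",
)

```text
time_s: 2.82
tool_pos: [0.3855, 0.202, 0.0455]
ee_rot: [-1.512, -2.748, 0.011]
wrist_force: [0.0, 0.1, 0.1]
opening: 0.0007
finger_force: 0.0
```

Emit:
advance(
  ticks="-0.0063,0,0,0,0,0 | -0.0063,0,0,0,0,0 | -0.0063,0,0,0,0,0 | -0.0063,0,0,0,0,0 | -0.0063,0,0,0,0,0 | -0.0063,0,0,0,0,0 | -0.0063,0,0,0,0,0 | -0.005,0,0,0,0,0 | 0,0,0,0,0,0 | 0,0,0,0,0,0",
)

```text
time_s: 3.65
tool_pos: [0.4052, 0.1679, 0.0455]
ee_rot: [-1.515, -2.746, 0.014]
wrist_force: [0.3, 0.1, 0.7]
opening: 0.0008
finger_force: 0.0
```

Emit:
advance(
  ticks="0.0125,0,0,0,0,0 | 0.0125,0,0,0,0,0 | 0.0125,0,0,0,0,0 | 0.0125,0,0,0,0,0 | 0,0,-0.0375,0,0,0 | 0,0,-0.0375,0,0,0 | 0,0,-0.0375,0,0,0 | 0,0,-0.0375,0,0,0 | 0,0,-0.0375,0,0,0 | 0,0,-0.0375,0,0,0",
  aperture=0.06,
)

```text
time_s: 4.48
tool_pos: [0.3838, 0.2041, 0.2271]
ee_rot: [-1.51, -2.747, 0.014]
wrist_force: [1.0, 1.1, 0.7]
opening: 0.06
finger_force: 0.0
```

```bash
python3 -c "
from h import *
go(np.r_[SW+SD*.045,.036]);f=env.grab_frame('wrist')
cv2.imwrite('pics/w2.png',f)
g=env.grab_frame('scene')[270:325,290:360];cv2.imwrite('pics/s2.png',cv2.resize(g,None,fx=6,fy=6))"
```

```text
pos [0.3838 0.2041 0.2271] t 4.4833 yaw 2.1366100509151704 zaxis [-0.0101 -0.0046 -0.9999] q [-0.3193  0.4944 -0.4082  2.1098  0.3305  0.6092 -0.3935] F [0.9957 1.1394 0.7248] op 0.05996483704598612
tool delta [-0.0022 -0.0053  0.1911]
```

View pics/w2.png

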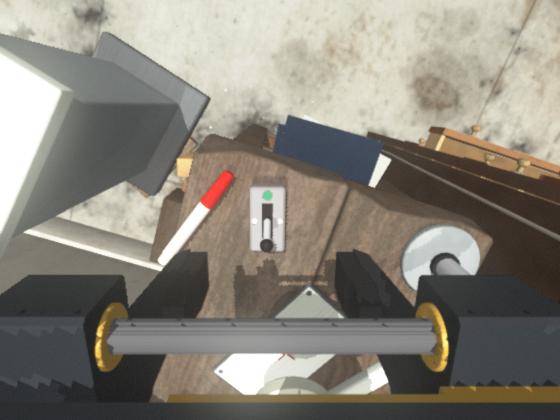

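The switch is off: the lever ball (267,243) now leans away from the green dot. Next I turn and go to the handle.

Converted, 0.12 rad / 1.5708 = 0.0764.

Emit:
advance(
  ticks="0,0,0,0,0,0.0764 | 0,0,0,0,0,0.0764 | 0,0,0,0,0,0.0764 | 0,0,0,0,0,0.0764 | 0,0,0,0,0,0.0764 | 0,0,0,0,0,0.0764 | 0,0,0,0,0,0.0764 | 0,0,0,0,0,0.0446 | 0,0,0,0,0,0",
)

```text
time_s: 5.33
tool_pos: [0.3841, 0.2037, 0.2247]
ee_rot: [-2.57, -1.805, 0.019]
wrist_force: [-0.1, -0.4, 0.5]
opening: 0.06
finger_force: 0.0
```

```bash
python3 -c "
from h import *
go([.526,.0162,.227],np.radians(70.3))"
```

```text
pos [0.3841 0.2037 0.2247] t 5.3333 yaw 1.2243413129149117 zaxis [-0.0105 -0.0062 -0.9999] q [-0.5075  0.4796 -0.1271  2.1207  0.1084  0.5594 -1.0596] F [-0.0522 -0.4218  0.5326] op 0.0600354992702392
tool delta [-0.1282  0.1971 -0.0026]
rz -0.0026251512371020524 or 3.138967502352691 -3.144217804826895
```

Converted, 0.0197 m / 0.8 = 0.0246, -0.0128 m / 0.8 = -0.016.

Emit:
advance(
  ticks="-0.016,0.0246,0,0,0,0 | -0.016,0.0246,0,0,0,0 | -0.016,0.0246,0,0,0,0 | -0.016,0.0246,0,0,0,0 | -0.016,0.0246,0,0,0,0 | -0.016,0.0246,0,0,0,0 | -0.016,0.0246,0,0,0,0 | -0.016,0.0246,0,0,0,0 | -0.016,0.0246,0,0,0,0 | -0.016,0.0246,0,0,0,0 | 0,0,0,0,0,0",
)

```text
time_s: 6.25
tool_pos: [0.5292, 0.0114, 0.2243]
ee_rot: [2.573, 1.799, -0.017]
wrist_force: [0.8, -1.1, -0.5]
opening: 0.06
finger_force: 0.0
```

```bash
python3 -c "
from h import *
go([.526,.0162,.127],np.radians(70.3));f=env.grab_frame('wrist')
P=par('wrist')
for ce,a in blobs(f,'orange',60):print(ce,a,pix2w('wrist',ce,.16,P))
cv2.imwrite('pics/w3.png',f)"
```

```text
pos [0.5292 0.0114 0.2243] t 6.25 yaw 1.2203349074968701 zaxis [-0.0079 -0.0078 -0.9999] q [-0.016   0.5867 -0.1556  1.8637  0.142   0.7108 -0.6051] F [ 0.7695 -1.1409 -0.4955] op 0.059970106816015833
tool delta [ 0.0044 -0.0042  0.0973]
rz -0.006631556655143589 or 3.1349610969346493 -3.148224210244937
[556.0556   7.6508] 126 [0.7136 0.0779 0.16  ]
[441.3353 154.6529] 170 [0.6393 0.0201 0.16  ]
[264.7216 211.2732] 765 [0.5249 0.0225 0.16  ]
```

View pics/w3.png

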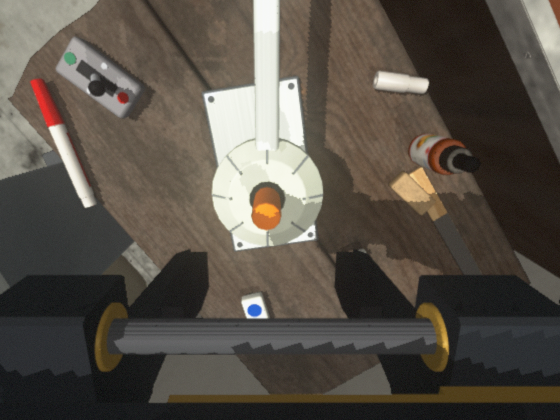

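The handle's top is at wrist pixel (266,214), centred between the fingers. I'll go down and grip.

Converted, 0.02 m / 0.8 = 0.025, 0.016 m / 0.8 = 0.02.

Emit:
advance(
  ticks="0.0063,-0.0075,0,0,0,0 | 0,0,0.025,0,0,0 | 0,0,0.025,0,0,0 | 0,0,0.025,0,0,0 | 0,0,0.025,0,0,0 | 0,0,0.02,0,0,0 | 0,0,0,0,0,0",
)

```text
time_s: 6.88
tool_pos: [0.5188, 0.0243, 0.1265]
ee_rot: [-2.563, -1.807, 0.025]
wrist_force: [-1.2, 0.2, -0.1]
opening: 0.0602
finger_force: 0.0
```

Emit:
advance(
  ticks="0,0,0,0,0,0 | 0,0,0,0,0,0 | 0,0,0,0,0,0 | 0,0,0,0,0,0 | 0,0,0,0,0,0 | 0,0,0,0,0,0 | 0,0,0,0,0,0 | 0,0,0,0,0,0",
  aperture=0.0,
  force=15,
)

```text
time_s: 7.55
tool_pos: [0.5234, 0.0218, 0.1299]
ee_rot: [2.572, 1.804, -0.013]
wrist_force: [2.5, -1.1, 4.9]
opening: 0.0194
finger_force: 15.0
```

```bash
python3 -c "
from h import *
go([.526,.0162,.127],np.radians(70.3))
p=env.sense()['tool_pos'][:2]-POST;print(p,np.linalg.norm(p),np.degrees(np.arctan2(p[1],p[0])))"
```

```text
pos [0.5234 0.0218 0.1299] t 7.55 yaw 1.2234496222768017 zaxis [-0.0067 -0.0048 -1.    ] q [-0.0598  0.7291 -0.1186  1.9628  0.1842  0.4674 -0.6612] F [ 2.5027 -1.0739  4.9123] op 0.019396949043299506
tool delta [-0.0043  0.0044  0.0029]
rz -0.0035168418752120623 or 3.138075811714581 -3.145109495465005
[-0.0766 -0.2007] 0.21487634443931988 -110.89382881301644
```

Converted, -0.014 m / 0.8 = -0.0175, 0.00045 m / 0.8 = 0.0006, 0.065 rad / 1.5708 = 0.0414.

Emit:
advance(
  ticks="0.0006,-0.0175,0,0,0,0.0414 | 0.0006,-0.0175,0,0,0,0.0414 | 0.0006,-0.0175,0,0,0,0.0414 | 0.0006,-0.0175,0,0,0,0.0414 | 0.0006,-0.0175,0,0,0,0.0414 | 0.0006,-0.0175,0,0,0,0.0414 | 0.0006,-0.0175,0,0,0,0.0414 | 0.0006,-0.0175,0,0,0,0.0414 | 0.0006,-0.0175,0,0,0,0.0414 | 0.0006,-0.0175,0,0,0,0.0414 | 0,0,0,0,0,0",
)

```text
time_s: 8.47
tool_pos: [0.4167, 0.112, 0.1299]
ee_rot: [-3.012, -0.892, 0.005]
wrist_force: [4.9, 3.7, -4.2]
opening: 0.0196
finger_force: 15.0
```

```bash
python3 -c "
from h import *
p=env.sense()['tool_pos'][:2]-POST;print(p,np.linalg.norm(p),np.degrees(np.arctan2(p[1],p[0])))
go(np.r_[POST-.215*np.array([np.cos(np.radians(34)),np.sin(np.radians(34))]),.128],np.radians(33))"
```

```text
[-0.1833 -0.1105] 0.21404879922328188 -148.93447085399336
pos [0.4167 0.112  0.1299] t 8.4667 yaw 0.5758094111157798 zaxis [-0.0033 -0.0006 -1.    ] q [-0.4046  0.6663  0.0564  2.2365 -0.1464  0.2454 -1.2131] F [ 4.8839  3.6787 -4.2082] op 0.019615478849251397
tool delta [-0.001   0.011   0.0019]
rz -0.00014924204234900706 or 3.141443411547444 -3.1417418956321423
```

Converted, -0.014 m / 0.8 = -0.0175, 0.00045 m / 0.8 = 0.0006, 0.065 rad / 1.5708 = 0.0414.

Emit:
advance(
  ticks="0.0006,-0.0175,0,0,0,0.0414 | 0.0006,-0.0175,0,0,0,0.0414 | 0.0006,-0.0175,0,0,0,0.0414 | 0.0006,-0.0175,0,0,0,0.0414 | 0.0006,-0.0175,0,0,0,0.0414 | 0.0006,-0.0175,0,0,0,0.0414 | 0.0006,-0.0175,0,0,0,0.0414 | 0.0006,-0.0175,0,0,0,0.0414 | 0.0006,-0.0175,0,0,0,0.0414 | 0.0006,-0.0175,0,0,0,0.0414 | 0,0,0,0,0,0",
)

```text
time_s: 9.38
tool_pos: [0.387, 0.2449, 0.13]
ee_rot: [3.139, -0.122, 0.007]
wrist_force: [9.1, 0.6, -2.3]
opening: 0.0197
finger_force: 15.0
```

```bash
python3 -c "
from h import *
p=env.sense()['tool_pos'][:2]-POST;print(p,np.linalg.norm(p),np.degrees(np.arctan2(p[1],p[0])))
go([.4,.2,.2])"
```

```text
[-0.213   0.0224] 0.2141454980954349 173.99429913417308
pos [0.387  0.2449 0.13  ] t 9.3833 yaw -0.07783652418212807 zaxis [ 0.0041 -0.0005 -1.    ] q [-0.8246  0.6991  0.2552  2.1734 -0.5262  0.3235 -1.7733] F [ 9.0784  0.555  -2.2961] op 0.01968502130306523
tool delta [ 0.0167  0.0438 -0.0699]
```

Converted, -0.03 m / 0.8 = -0.0375.

Emit:
advance(
  ticks="0,0,0,0,0,0 | 0,0,0,0,0,0 | 0,0,0,0,0,0 | 0,0,0,0,0,0 | 0,0,-0.0375,0,0,0 | 0,0,-0.0375,0,0,0 | 0,0,-0.0375,0,0,0 | 0,0,-0.0375,0,0,0 | 0,0,0,0,0,0",
  aperture=0.06,
)

```text
time_s: 10.13
tool_pos: [0.3836, 0.2421, 0.2534]
ee_rot: [3.139, -0.121, -0.005]
wrist_force: [0.7, -0.5, 0.5]
opening: 0.0601
finger_force: 0.0
```

```bash
python3 - <<'E'
from h import *
go([.4515,-.1485,.25],np.radians(88))
f=env.grab_frame("top");g=env.grab_frame("scene")
cv2.imwrite("pics/z4.png",np.vstack([cv2.resize(f[130:320,180:440],None,fx=2,fy=2),cv2.resize(g[150:300,200:460],None,fx=2,fy=2)[:210]]))
for n,i in(("top",f),("scene",g)):
    for c in("blue","green","orange"):
        for ce,a in blobs(i,c):
            w=pix2w(n,ce,.014)
            if .3<w[0]<.75 and -.35<w[1]<.3:print(n,c,ce,a,w)
E
```

```text
pos [0.3836 0.2421 0.2534] t 10.1333 yaw -0.07684394988553496 zaxis [-0.0034 -0.0002 -1.    ] q [-0.9832  0.4923  0.4898  2.0608 -0.3665  0.6751 -1.8999] F [ 0.6538 -0.4759  0.4551] op 0.06010331233514875
tool delta [0.0977 0.3843 0.0033]
rz 1.5288589619492483 or 4.670451615539042 -1.6127336916405448
top blue [355.0476 253.1905] 21 [ 0.4531 -0.1346  0.014 ]
top blue [367.0909 254.0909] 22 [ 0.4509 -0.1623  0.014 ]
top green [215.2857 282.    ] 7 [0.3878 0.1865 0.014 ]
top orange [303.8214 152.9286] 28 [ 0.6916 -0.0184  0.014 ]
top orange [348.5714 196.    ] 14 [ 0.5871 -0.1227  0.014 ]
top orange [360.6154 195.6154] 13 [ 0.588  -0.1511  0.014 ]
top orange [171.6 284.9] 10 [0.3814 0.286  0.014 ]
scene blue [317.6667 175.2667] 15 [ 0.4478 -0.1631  0.014 ]
scene blue [315.3077 184.    ] 13 [ 0.4505 -0.1354  0.014 ]
scene orange [261.6364 172.0909] 11 [ 0.5861 -0.1517  0.014 ]
scene orange [260.5 181. ] 12 [ 0.5841 -0.1239  0.014 ]
scene orange [208.6136 202.8636] 44 [ 0.6948 -0.0403  0.014 ]
scene orange [209.4444 214.2222] 9 [ 0.6854 -0.0089  0.014 ]
scene orange [154.8 312.8] 15 [0.7414 0.2491 0.014 ]
scene orange [333.1667 319.1875] 48 [0.3746 0.2049 0.014 ]
```

View pics/z4.png

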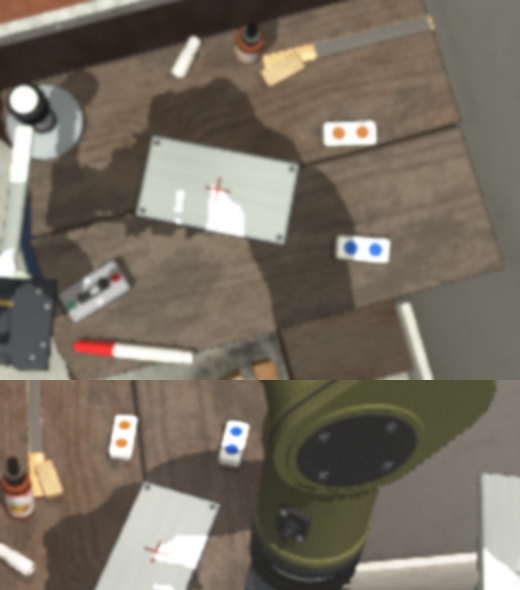

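Only amber and blue moulds are present. The plate is clear, with the cross at about (217,188) in the composite. I go to blue first.

Converted, 0.032 m / 0.8 = 0.04, 0.008 m / 0.8 = 0.01.

Emit:
advance(
  ticks="0.01,0.04,0,0,0,0 | 0.01,0.04,0,0,0,0 | 0.01,0.04,0,0,0,0 | 0.01,0.04,0,0,0,0 | 0.01,0.04,0,0,0,0 | 0.01,0.04,0,0,0,0 | 0.01,0.04,0,0,0,0 | 0.01,0.04,0,0,0,0 | 0.01,0.04,0,0,0,0 | 0.01,0.04,0,0,0,0 | 0.01,0.04,0,0,0,0 | 0.01,0.04,0,0,0,0",
)

```text
time_s: 11.23
tool_pos: [0.4467, -0.1497, 0.249]
ee_rot: [3.136, -0.12, -0.021]
wrist_force: [0.2, -0.0, -0.9]
opening: 0.0604
finger_force: 0.0
```

Emit:
advance(
  ticks="0,0,0,0,0,-0.0764 | 0,0,0,0,0,-0.0764 | 0,0,0,0,0,-0.0764 | 0,0,0,0,0,-0.0764 | 0,0,0,0,0,-0.0764 | 0,0,0,0,0,-0.0764 | 0,0,0,0,0,-0.0764 | 0,0,0,0,0,-0.0764 | 0,0,0,0,0,-0.0764 | 0,0,0,0,0,-0.0764 | 0,0,0,0,0,-0.0764 | 0,0,0,0,0,-0.0764",
)

```text
time_s: 12.23
tool_pos: [0.4466, -0.148, 0.249]
ee_rot: [-2.428, -1.984, 0.019]
wrist_force: [0.7, 0.7, -0.7]
opening: 0.0603
finger_force: 0.0
```

Emit:
advance(
  ticks="0,0,0,0,0,-0.0637 | 0,0,0,0,0,-0.0541 | 0,0,0,0,0,0 | 0,0,0,0,0,0",
)

```text
time_s: 12.57
tool_pos: [0.447, -0.1484, 0.2495]
ee_rot: [-2.244, -2.19, 0.017]
wrist_force: [-1.2, -0.2, 0.2]
opening: 0.0605
finger_force: 0.0
```

```bash
python3 - <<'E'
from h import *
f=env.grab_frame("wrist");P=par("wrist")
for c in("blue","orange"):
    for ce,a in blobs(f,c,20):print(c,ce,a,pix2w("wrist",ce,.014,P))
f=env.grab_frame("top")
for ce,a in blobs(f,"blue"):
    w=pix2w("top",ce,.014)
    if .3<w[0]<.75 and -.35<w[1]<.3:print("top",ce,a,w)
go([.4507,-.1487,.12],np.radians(85.3))
E
```

```text
blue [278.3155 160.875 ] 168 [ 0.4518 -0.1362  0.014 ]
blue [276.7226 185.2452] 155 [ 0.4495 -0.1642  0.014 ]
orange [534.4917  30.1583] 120 [ 0.7102 -0.0106  0.014 ]
orange [400.3459 147.6667] 159 [ 0.5868 -0.1245  0.014 ]
orange [399.1837 172.8776] 147 [ 0.5879 -0.1528  0.014 ]
top [355.04 253.4 ] 25 [ 0.4526 -0.1345  0.014 ]
top [367.125  254.3333] 24 [ 0.4504 -0.1624  0.014 ]
pos [ 0.4475 -0.1485  0.25  ] t 12.6667 yaw 1.5468113116006412 zaxis [-0.011  -0.0041 -0.9999] q [ 0.2785  0.4784 -0.0906  1.9945  0.076   0.6818  0.1145] F [ 0.1654  0.1915 -1.1496] op 0.060198715776967275
tool delta [0.0005 0.0046 0.1299]
rz 0.05804545964947816 or 3.1996381132392715 -3.0835471939403147
```

Converted, 0.025 m / 0.8 = 0.0313, 0.004 m / 0.8 = 0.005, 0.058 rad / 1.5708 = 0.0369.

Emit:
advance(
  ticks="0,0.005,0.0313,0,0,0.0369 | 0,0,0.0313,0,0,0 | 0,0,0.0313,0,0,0 | 0,0,0.0313,0,0,0 | 0,0,0.0313,0,0,0 | 0,0,0.0313,0,0,0 | 0,0,0.0313,0,0,0 | 0,0,0.025,0,0,0 | 0,0,0,0,0,0 | 0,0,0,0,0,0",
)

```text
time_s: 13.5
tool_pos: [0.4496, -0.1495, 0.055]
ee_rot: [-2.306, -2.127, 0.019]
wrist_force: [-0.5, 0.5, 0.4]
opening: 0.0599
finger_force: 0.0
```

```bash
python3 -c "
from h import *
go([.4507,-.1490,.004],np.radians(85.3))"
```

```text
pos [ 0.4496 -0.1495  0.055 ] t 13.5 yaw 1.4903444575379392 zaxis [-0.0118 -0.0046 -0.9999] q [ 0.229   0.8426 -0.0168  2.1406  0.1161  0.1701  0.0227] F [-0.4874  0.5262  0.4183] op 0.059906138484285505
tool delta [0.0008 0.0016 0.051 ]
rz 0.0015786055867761384 or 3.1431712591765693 -3.140014048003017
```

Converted, 0.01 m / 0.8 = 0.0125, 0.001 m / 0.8 = 0.0013.

Emit:
advance(
  ticks="0,0.0013,0.0125,0,0,0 | 0,0,0.0125,0,0,0 | 0,0,0.0125,0,0,0 | 0,0,0.0125,0,0,0 | 0,0,0.0125,0,0,0 | 0,0,0,0,0,0 | 0,0,0,0,0,0",
)

```text
time_s: 14.08
tool_pos: [0.4503, -0.1499, 0.005]
ee_rot: [-2.305, -2.128, 0.017]
wrist_force: [-0.0, 0.2, -0.6]
opening: 0.06
finger_force: 0.0
```

Emit:
advance(
  ticks="0,0,0,0,0,0 | 0,0,0,0,0,0 | 0,0,0,0,0,0 | 0,0,0,0,0,0 | 0,0,0,0,0,0 | 0,0,0,0,0,0 | 0,0,0,0,0,0",
  aperture=0,
  force=25,
)

```text
time_s: 14.67
tool_pos: [0.451, -0.1501, 0.0059]
ee_rot: [-2.307, -2.129, 0.016]
wrist_force: [-0.2, -0.4, 2.6]
opening: 0.0258
finger_force: 25.0
```

```bash
python3 -c "
from h import *
go([.4507,-.1490,.004],np.radians(85.3))"
```

```text
pos [ 0.451  -0.1501  0.0059] t 14.6667 yaw 1.4908912917321349 zaxis [-0.0089 -0.005  -0.9999] q [ 0.2201  0.9464 -0.0009  2.1424  0.1249  0.0609  0.0149] F [-0.2461 -0.4166  2.5555] op 0.02575550344054284
tool delta [ 0.0011 -0.0004  0.0019]
rz 0.002125439780971794 or 3.143718093370765 -3.139467213808821
```

Converted, -0.025 m / 0.8 = -0.0313, -0.02 m / 0.8 = -0.025.

Emit:
advance(
  ticks="0,0,-0.0188,0,0,0 | 0,0,-0.025,0,0,0 | 0,0,-0.0313,0,0,0 | 0,0,0,0,0,0",
)

```text
time_s: 15.0
tool_pos: [0.4528, -0.1503, 0.0686]
ee_rot: [2.308, 2.13, -0.012]
wrist_force: [0.5, -0.1, -1.2]
opening: 0.0254
finger_force: 25.0
```

```bash
python3 -c "
from h import *
go([.5099,-.0252,.065],np.radians(79))"
```

```text
pos [ 0.4528 -0.1503  0.0686] t 15.0 yaw 1.4904586081464404 zaxis [-0.0049 -0.0061 -1.    ] q [ 0.233   0.8148 -0.0228  2.1342  0.1206  0.1976  0.0187] F [ 0.4894 -0.064  -1.151 ] op 0.025368740331204273
tool delta [0.1293 0.0469 0.0025]
rz 0.11164849907092012 or 3.2532411526607135 -3.029944154518873
```

Converted, 0.0162 m / 0.8 = 0.0203, 0.0059 m / 0.8 = 0.0074, 0.111 rad / 1.5708 = 0.0707.

Emit:
advance(
  ticks="0.0203,0.0074,0,0,0,0 | 0.0203,0.0074,0,0,0,0 | 0.0203,0.0074,0,0,0,0 | 0.0203,0.0074,0,0,0,0 | 0.0203,0.0074,0,0,0,0 | 0.0203,0.0074,0,0,0,0 | 0.0203,0.0074,0,0,0,0 | 0.0203,0.0074,0,0,0,0 | 0,0,0,0,0,0.0707 | 0,0,0,0,0,0 | 0,0,0,0,0,0",
)

```text
time_s: 15.92
tool_pos: [0.5082, -0.0246, 0.064]
ee_rot: [-2.419, -2.001, 0.019]
wrist_force: [0.5, -0.2, -0.9]
opening: 0.0255
finger_force: 25.0
```

```bash
python3 -c "
from h import *
go([.5099,-.0252,.011],np.radians(79))"
```

```text
pos [ 0.5082 -0.0246  0.064 ] t 15.9167 yaw 1.3823717002572438 zaxis [-0.0107 -0.0057 -0.9999] q [-0.057   0.8412  0.0191  2.0365 -0.0333  0.275  -0.2006] F [ 0.5386 -0.1691 -0.9132] op 0.025471161029754132
tool delta [0.0002 0.0023 0.0529]
rz 0.0035615911817235 or 3.1451542447715166 -3.1380310624080696
```

Converted, 0.01 m / 0.8 = 0.0125, 0.008 m / 0.8 = 0.01.

Emit:
advance(
  ticks="0,0.0025,0.0125,0,0,0 | 0,0,0.0125,0,0,0 | 0,0,0.0125,0,0,0 | 0,0,0.0125,0,0,0 | 0,0,0.01,0,0,0 | 0,0,0.0038,0,0,0 | 0,0,0,0,0,0",
)

```text
time_s: 16.5
tool_pos: [0.5095, -0.025, 0.0123]
ee_rot: [-2.42, -1.997, 0.019]
wrist_force: [0.5, -1.0, -0.7]
opening: 0.0257
finger_force: 25.0
```

```bash
python3 -c "
from h import *
go([.5099,-.0252,.011],np.radians(79))"
```

```text
pos [ 0.5095 -0.025   0.0123] t 16.5 yaw 1.3799952729710574 zaxis [-0.0114 -0.0049 -0.9999] q [-0.0518  0.9419  0.0127  2.0367 -0.0341  0.1746 -0.2015] F [ 0.4745 -1.0199 -0.7126] op 0.025699169952667116
tool delta [-0.0001  0.0004  0.0013]
rz 0.0011851638955371335 or 3.1427778174853302 -3.140407489694256
```

Converted, 0.002 m / 0.8 = 0.0025.

Emit:
advance(
  ticks="0,0,0.0025,0,0,0 | 0,0,0,0,0,0 | 0,0,0,0,0,0",
)

```text
time_s: 16.75
tool_pos: [0.5105, -0.025, 0.0118]
ee_rot: [-2.422, -1.999, 0.015]
wrist_force: [-0.3, -0.5, -1.4]
opening: 0.0259
finger_force: 25.0
```

Emit:
advance(
  ticks="0,0,0,0,0,0 | 0,0,0,0,0,0 | 0,0,0,0,0,0 | 0,0,0,0,0,0 | 0,0,-0.025,0,0,0 | 0,0,-0.0375,0,0,0 | 0,0,-0.0375,0,0,0 | 0,0,-0.0375,0,0,0 | 0,0,0,0,0,0",
  aperture=0.06,
)

```text
time_s: 17.5
tool_pos: [0.5142, -0.0246, 0.1261]
ee_rot: [2.421, 1.997, -0.006]
wrist_force: [-0.2, 0.5, 0.1]
opening: 0.0597
finger_force: 0.0
```

```bash
python3 - <<'E'
from h import *
f=env.grab_frame("wrist");P=par("wrist")
for c in("blue","orange"):
    for ce,a in blobs(f,c,20):print(c,ce,a,pix2w("wrist",ce,.019 if c=="blue" else .014,P))
f=env.grab_frame("top")
for c in("blue","orange"):
  for ce,a in blobs(f,c):
    w=pix2w("top",ce,.014)
    if .3<w[0]<.75 and -.35<w[1]<.3:print("top",c,ce,a,w)
go([.5870,-.138,.12],np.radians(92))
E
```

```text
blue [266.4724 187.232 ] 362 [ 0.5111 -0.0103  0.019 ]
blue [267.6269 217.5373] 134 [ 0.5073 -0.0342  0.019 ]
orange [497.8302 135.9057] 53 [ 0.6854 -0.0056  0.014 ]
orange [529.0303 155.8485] 33 [ 0.7084 -0.025   0.014 ]
orange [525.537  170.4259] 54 [ 0.7061 -0.0358  0.014 ]
top orange [303.8214 152.9286] 28 [ 0.6916 -0.0184  0.014 ]
top orange [175.6486 285.2568] 74 [0.3806 0.2768 0.014 ]
pos [ 0.512  -0.0244  0.1225] t 17.6 yaw 1.379881139048557 zaxis [-0.0067 -0.0048 -1.    ] q [-0.0615  0.7339  0.0268  2.0052 -0.0337  0.4097 -0.2016] F [-1.6769  0.0261  0.214 ] op 0.06010189243032161
tool delta [-0.0973  0.0952  0.0026]
rz -0.22582177278622617 or 2.915770880803567 -3.367414426376019
```

Converted, -0.0122 m / 0.8 = -0.0153, 0.0119 m / 0.8 = 0.0149, -0.115 rad / 1.5708 = -0.0732.

Emit:
advance(
  ticks="-0.0153,0.0149,-0.0125,0,0,0 | -0.0153,0.0149,-0.0125,0,0,0 | -0.0153,0.0149,-0.0125,0,0,0 | -0.0153,0.0149,-0.0125,0,0,0 | -0.0153,0.0149,-0.0125,0,0,0 | -0.0153,0.0149,-0.0125,0,0,0 | -0.0153,0.0149,-0.0125,0,0,0 | -0.0153,0.0149,-0.0125,0,0,0 | 0,0,0,0,0,-0.0732 | 0,0,0,0,0,-0.07 | 0,0,0,0,0,0 | 0,0,0,0,0,0",
)

```text
time_s: 18.6
tool_pos: [0.5861, -0.1377, 0.1998]
ee_rot: [-2.182, -2.252, 0.017]
wrist_force: [0.9, -1.0, 0.0]
opening: 0.0599
finger_force: 0.0
```

```bash
python3 - <<'E'
from h import *
f=env.grab_frame("wrist");P=par("wrist")
for c in("blue","orange"):
    for ce,a in blobs(f,c,20):print(c,ce,a,pix2w("wrist",ce,.019 if c=="blue" else .014,P))
cv2.imwrite("pics/w5.png",f)
go([.5870,-.138,.055],np.radians(92))
E
```

```text
blue [194.2857  37.525 ] 280 [ 0.512  -0.0107  0.019 ]
blue [189.3887  71.2642] 265 [ 0.5066 -0.0383  0.019 ]
orange [399.9386  46.8509] 114 [ 0.693 -0.012  0.014]
orange [274.7833 168.4384] 203 [ 0.5861 -0.1245  0.014 ]
orange [274.9674 196.1033] 184 [ 0.5872 -0.1526  0.014 ]
pos [ 0.5863 -0.1376  0.2   ] t 18.65 yaw 1.602131552978904 zaxis [-0.0117 -0.0041 -0.9999] q [ 0.181   0.7061 -0.0531  1.6711  0.0572  0.7768  0.1307] F [-0.9089 -0.8364  0.3127] op 0.059986788440127836
tool delta [0.0001 0.0024 0.145 ]
rz -0.0035713588558792253 or 3.138021294733914 -3.1451640124456723
```

View pics/w5.png

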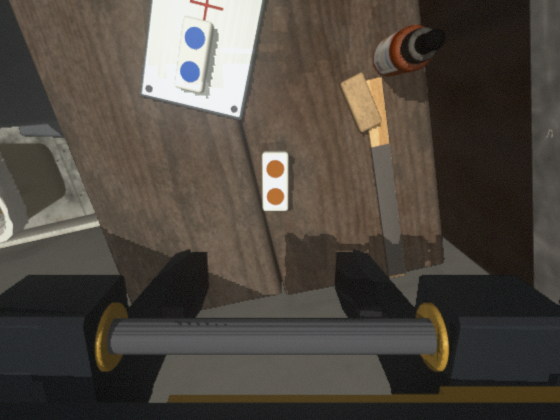

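The blue mould lies on the plate (192,55) and amber is at (275,182), between the fingers. Now amber.

Converted, 0.025 m / 0.8 = 0.0313, 0.02 m / 0.8 = 0.025.

Emit:
advance(
  ticks="-0.0006,0.0025,0.0313,0,0,0 | 0,0,0.0313,0,0,0 | 0,0,0.0313,0,0,0 | 0,0,0.0313,0,0,0 | 0,0,0.0313,0,0,0 | 0,0,0.0313,0,0,0 | 0,0,0.025,0,0,0 | 0,0,0.0188,0,0,0 | 0,0,0.0125,0,0,0 | 0,0,0,0,0,0 | 0,0,0,0,0,0",
)

```text
time_s: 19.57
tool_pos: [0.587, -0.1391, 0.006]
ee_rot: [-2.181, -2.256, 0.017]
wrist_force: [0.9, 0.4, 0.6]
opening: 0.0599
finger_force: 0.0
```

```bash
python3 -c "
from h import *
go([.5867,-.1386,.004],np.radians(92))"
```

```text
pos [ 0.587  -0.1391  0.006 ] t 19.5667 yaw 1.604350690196303 zaxis [-0.0102 -0.005  -0.9999] q [ 0.171   0.9992 -0.0323  1.7532  0.0866  0.4001  0.1069] F [0.9228 0.3669 0.6419] op 0.05994557351117483
tool delta [ 0.0006 -0.0002  0.002 ]
rz -0.0013522216384802555 or 3.140240431951313 -3.1429448752282734
```

Converted, -0.025 m / 0.8 = -0.0313, -0.02 m / 0.8 = -0.025.

Emit:
advance(
  ticks="0,0,0.0013,0,0,0 | 0,0,0,0,0,0 | 0,0,0,0,0,0 | 0,0,0,0,0,0 | 0,0,0,0,0,0 | 0,0,0,0,0,0 | 0,0,-0.0188,0,0,0 | 0,0,-0.025,0,0,0 | 0,0,-0.0313,0,0,0 | 0,0,0,0,0,0",
  aperture=0,
  force=25,
)

```text
time_s: 20.4
tool_pos: [0.5906, -0.1398, 0.0702]
ee_rot: [2.182, 2.256, -0.009]
wrist_force: [0.1, -0.9, 0.3]
opening: 0.026
finger_force: 25.0
```

```bash
python3 -c "
from h import *
go([.5271,.0632,.065],np.radians(79))"
```

```text
pos [ 0.5906 -0.1398  0.0702] t 20.4 yaw 1.604414513250183 zaxis [-0.0019 -0.0063 -1.    ] q [ 0.1759  0.8954 -0.041   1.744   0.0798  0.5049  0.114 ] F [ 0.0904 -0.9079  0.2569] op 0.02595219865161877
tool delta [ 0.205  -0.0567  0.0041]
rz 0.22560440417466276 or 3.367197057764456 -2.9159882494151304
```

Careful with the scale: shifts go in shares of 0.8 m and turns go in shares of pi/2 rad. That gives: 0.0205 m / 0.8 = 0.0256, -0.0057 m / 0.8 = -0.0071, 0.115 rad / 1.5708 = 0.0732.

Emit:
advance(
  ticks="0.0256,-0.0071,0,0,0,0 | 0.0256,-0.0071,0,0,0,0 | 0.0256,-0.0071,0,0,0,0 | 0.0256,-0.0071,0,0,0,0 | 0.0256,-0.0071,0,0,0,0 | 0.0256,-0.0071,0,0,0,0 | 0.0256,-0.0071,0,0,0,0 | 0.0256,-0.0071,0,0,0,0 | 0.0256,-0.0071,0,0,0,0 | 0.0256,-0.0071,0,0,0,0 | 0,0,0,0,0,0.0732 | 0,0,0,0,0,0.0707",
)

```text
time_s: 21.4
tool_pos: [0.5233, 0.0662, 0.0653]
ee_rot: [-2.423, -1.994, 0.015]
wrist_force: [0.2, -0.5, -0.8]
opening: 0.0256
finger_force: 25.0
```

Emit:
advance(
  ticks="0,0,0,0,0,0 | 0,0,0,0,0,0",
)

```text
time_s: 21.57
tool_pos: [0.5239, 0.0639, 0.0652]
ee_rot: [-2.42, -2.001, 0.016]
wrist_force: [-0.1, 0.1, -1.2]
opening: 0.0257
finger_force: 25.0
```

```bash
python3 -c "
from h import *
go([.5271,.0632,.011],np.radians(79))"
```

```text
pos [0.5239 0.0639 0.0652] t 21.5667 yaw 1.3819747500986959 zaxis [-0.009  -0.0052 -0.9999] q [-0.243   0.8509  0.0542  1.9819 -0.119   0.3215 -0.2828] F [-0.0591  0.0747 -1.1868] op 0.02568641617268319
tool delta [0.0003 0.0037 0.0542]
rz 0.003164641023175596 or 3.144757294612969 -3.1384280125666173
```

Converted, 0.01 m / 0.8 = 0.0125, 0.008 m / 0.8 = 0.01.

Emit:
advance(
  ticks="0,0.0038,0.0125,0,0,0 | 0,0,0.0125,0,0,0 | 0,0,0.0125,0,0,0 | 0,0,0.0125,0,0,0 | 0,0,0.01,0,0,0 | 0,0,0.0063,0,0,0 | 0,0,0.0025,0,0,0 | 0,0,0,0,0,0 | 0,0,0,0,0,0",
)

```text
time_s: 22.32
tool_pos: [0.5253, 0.0629, 0.0103]
ee_rot: [-2.421, -1.997, 0.018]
wrist_force: [-1.8, -0.0, 8.7]
opening: 0.0258
finger_force: 25.0
```

Emit:
advance(
  ticks="0,0,0,0,0,0 | 0,0,0,0,0,0 | 0,0,0,0,0,0 | 0,0,0,0,0,0 | 0,0,-0.025,0,0,0 | 0,0,-0.05,0,0,0 | 0,0,-0.05,0,0,0 | 0,0,-0.05,0,0,0 | 0,0,-0.05,0,0,0 | 0,0,0,0,0,0",
  aperture=0.06,
)

```text
time_s: 23.15
tool_pos: [0.5323, 0.0643, 0.1965]
ee_rot: [2.421, 1.995, 0.002]
wrist_force: [1.0, -0.9, -0.5]
opening: 0.0597
finger_force: 0.0
```

```bash
python3 - <<'E'
from h import *
f=env.grab_frame("wrist");P=par("wrist")
for c in("blue","orange"):
    for ce,a in blobs(f,c,20):print(c,ce,a,pix2w("wrist",ce,.019,P))
cv2.imwrite("pics/w6.png",f)
go([.39,.245,.25],0)
E
```

```text
blue [286.65 260.8 ] 60 [ 0.5298 -0.0183  0.019 ]
blue [290.4395 285.0446] 157 [ 0.5288 -0.0467  0.019 ]
pos [0.5306 0.0642 0.1935] t 23.2 yaw 1.378658505870596 zaxis [-0.0008 -0.0034 -1.    ] q [-0.2719  0.6375  0.1034  1.8949 -0.101   0.6155 -0.2982] F [-0.6032  0.0608 -0.8571] op 0.059677532130985325
tool delta [ 0.1504 -0.1726 -0.057 ]
rz 1.378658505870596 or 4.520251159460389 -1.762934147719197
```

View pics/w6.png

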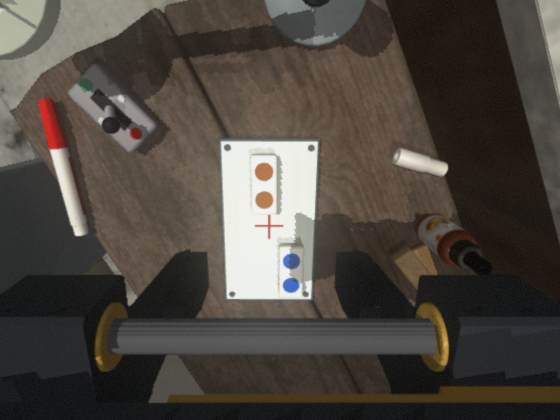

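Blue has been knocked: its discs are now at (291,261) and (291,285), near the plate's far edge. Amber (264,186) is good. I back off for an unobstructed look.

Converted, -0.02 m / 0.8 = -0.025, -0.01 m / 0.8 = -0.0125.

Emit:
advance(
  ticks="-0.025,0,-0.0125,0,0,0 | -0.025,0,-0.0125,0,0,0 | -0.025,0,-0.0125,0,0,0 | -0.025,0,-0.0125,0,0,0 | -0.025,0,0,0,0,0 | 0,0,0,0,0,0 | 0,0,0,0,0,0",
)

```text
time_s: 23.78
tool_pos: [0.5083, -0.0348, 0.2293]
ee_rot: [-2.424, -1.993, 0.019]
wrist_force: [-0.3, 0.0, -0.3]
opening: 0.06
finger_force: 0.0
```

```bash
python3 - <<'E'
from h import *
P=par("wrist");f=env.grab_frame("wrist")
for c in("blue","orange","red"):
    for ce,a in blobs(f,c,20):print(c,ce,a,pix2w("wrist",ce,.005 if c=="red" else .019,P))
cv2.imwrite("pics/w7.png",cv2.resize(f[30:290,150:410],None,fx=2.3,fy=2.3))
go([.39,.245,.25],0)
E
```

```text
blue [309.9091 158.7326] 187 [ 0.5482 -0.0243  0.019 ]
blue [308.9663 184.9382] 178 [ 0.5427 -0.0519  0.019 ]
orange [272.4912  55.3333] 57 [0.5289 0.0807 0.019 ]
orange [455.7843 132.0196] 51 [ 0.6979 -0.0257  0.019 ]
orange [ 64.3182 271.5909] 22 [ 0.2459 -0.1002  0.019 ]
red [62.5778 18.2831] 604 [0.3349 0.1546 0.005 ]
red [143.1548  18.1905] 84 [0.4122 0.1393 0.005 ]
pos [ 0.5086 -0.0335  0.2294] t 23.8333 yaw 1.378818134429417 zaxis [-0.0116 -0.0042 -0.9999] q [-0.0872  0.5583  0.0947  1.9189 -0.0733  0.6793 -0.1412] F [ 0.2473  0.3941 -0.2681] op 0.06014471882950642
tool delta [ 0.2506 -0.1698 -0.0204]
rz 1.378818134429417 or 4.52041078801921 -1.762774519160376
```

View pics/w7.png

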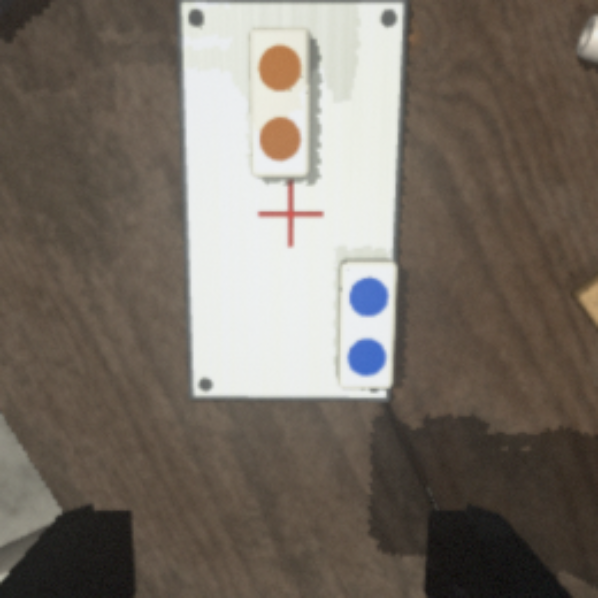

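The knock has carried blue to the plate's right edge (crop 368,325). I pick it up again and recentre it.

```bash
python3 -c "
from h import *
go([.5455,-.038,.06],np.radians(79))"
```

```text
pos [ 0.5086 -0.0335  0.2294] t 23.8333 yaw 1.378818134429417 zaxis [-0.0116 -0.0042 -0.9999] q [-0.0872  0.5583  0.0947  1.9189 -0.0733  0.6793 -0.1412] F [ 0.2473  0.3941 -0.2681] op 0.06014471882950642
tool delta [0.0037 0.0389 0.1689]
rz 8.02535389676784e-06 or 3.14160067894369 -3.141584628235896
```

Converted, 0.025 m / 0.8 = 0.0313, 0.02 m / 0.8 = 0.025.

Emit:
advance(
  ticks="0.0025,0.0225,0.025,0,0,0 | 0.0025,0.0225,0.0313,0,0,0 | 0,0.0025,0.0313,0,0,0 | 0,0,0.0313,0,0,0 | 0,0,0.0313,0,0,0 | 0,0,0.0313,0,0,0 | 0,0,0.025,0,0,0 | 0,0,0,0,0,0 | 0,0,0,0,0,0",
)

```text
time_s: 24.58
tool_pos: [0.5448, -0.0365, 0.0639]
ee_rot: [-2.418, -1.998, 0.019]
wrist_force: [0.5, -0.7, 0.6]
opening: 0.0599
finger_force: 0.0
```

```bash
python3 - <<'E'
from h import *
P=par("wrist");f=env.grab_frame("wrist")
for ce,a in blobs(f,"blue",20):print(ce,a,pix2w("wrist",ce,.019,P))
go([.5455,-.038,.010],np.radians(79))
E
```

```text
[275.2445 213.123 ] 634 [ 0.5481 -0.0243  0.019 ]
[275.0449 256.8411] 535 [ 0.5428 -0.0519  0.019 ]
pos [ 0.5458 -0.037   0.0651] t 24.6333 yaw 1.3803995497456343 zaxis [-0.0099 -0.0043 -0.9999] q [-0.0488  0.8631  0.0504  1.9239 -0.0955  0.3667 -0.1169] F [0.1825 0.3651 0.5555] op 0.060069914775324175
tool delta [-0.0007  0.0004  0.0551]
rz 0.0015894406701140174 or 3.143182094259907 -3.1400032129196793
```

Converted, 0.01 m / 0.8 = 0.0125, 0.004 m / 0.8 = 0.005.

Emit:
advance(
  ticks="-0.0013,0,0.0125,0,0,0 | 0,0,0.0125,0,0,0 | 0,0,0.0125,0,0,0 | 0,0,0.0125,0,0,0 | 0,0,0.0125,0,0,0 | 0,0,0.005,0,0,0 | 0,0,0,0,0,0",
)

```text
time_s: 25.22
tool_pos: [0.5442, -0.0394, 0.0099]
ee_rot: [-2.421, -1.996, 0.019]
wrist_force: [-1.1, -0.2, -0.1]
opening: 0.06
finger_force: 0.0
```

Emit:
advance(
  ticks="0,0,0,0,0,0 | 0,0,0,0,0,0 | 0,0,0,0,0,0 | 0,0,0,0,0,0 | 0,0,0,0,0,0 | 0,0,-0.0125,0,0,0 | 0,0,-0.0125,0,0,0 | 0,0,-0.0125,0,0,0 | 0,0,0,0,0,0 | 0,0,0,0,0,0",
  aperture=0,
  force=25,
)

```text
time_s: 26.05
tool_pos: [0.546, -0.0393, 0.0424]
ee_rot: [-2.423, -1.998, 0.014]
wrist_force: [-0.3, -0.5, -1.3]
opening: 0.0257
finger_force: 25.0
```

```bash
python3 - <<'E'
from h import *
go([.5099,-.0252,.040],np.radians(79))
E
```

```text
pos [ 0.546  -0.0393  0.0424] t 26.05 yaw 1.378944599449678 zaxis [-0.0072 -0.0049 -1.    ] q [-0.0416  0.9033  0.0446  1.9293 -0.0966  0.3182 -0.1138] F [-0.3428 -0.5155 -1.2689] op 0.025650567310300486
tool delta [ 0.0069 -0.0381  0.0026]
rz 0.00013449037415780296 or 3.141727143963951 -3.1414581632156353
```

Converted, -0.01 m / 0.8 = -0.0125, -0.007 m / 0.8 = -0.0088.

Emit:
advance(
  ticks="0.0025,-0.0125,0,0,0,0 | 0.0025,-0.0125,0,0,0,0 | 0.0025,-0.0125,0,0,0,0 | 0.0013,-0.0088,0,0,0,0 | 0,0,0.0125,0,0,0 | 0,0,0.0125,0,0,0 | 0,0,0.0088,0,0,0 | 0,0,0.0063,0,0,0 | 0,0,0,0,0,0 | 0,0,0,0,0,0",
)

```text
time_s: 26.88
tool_pos: [0.5105, -0.0258, 0.0096]
ee_rot: [-2.423, -1.997, 0.016]
wrist_force: [-1.8, 0.9, 11.2]
opening: 0.0259
finger_force: 25.0
```

Emit:
advance(
  ticks="0,0,0,0,0,0 | 0,0,0,0,0,0 | 0,0,0,0,0,0 | 0,0,0,0,0,0 | 0,0,-0.025,0,0,0 | 0,0,-0.0375,0,0,0 | 0,0,-0.0375,0,0,0 | 0,0,-0.0375,0,0,0 | -0.025,0,-0.0375,0,0,0 | -0.0375,0,-0.0375,0,0,0 | 0,0,-0.0375,0,0,0 | 0,0,0,0,0,0",
  aperture=0.06,
)

```text
time_s: 27.88
tool_pos: [0.5051, -0.0758, 0.214]
ee_rot: [2.424, 1.99, -0.007]
wrist_force: [0.2, 0.8, -1.0]
opening: 0.0602
finger_force: 0.0
```

```bash
python3 - <<'E'
from h import *
P=par("wrist");f=env.grab_frame("wrist")
for c in("blue","orange"):
    for ce,a in blobs(f,c,20):print(c,ce,a,pix2w("wrist",ce,.019,P))
h=cv2.cvtColor(f,cv2.COLOR_BGR2HSV)
cv2.imwrite("pics/w8.png",cv2.resize(f[0:290,130:430],None,fx=2,fy=2))
go([.39,.245,.25],-.077)
E
```

```text
blue [266.1202 111.5966] 233 [ 0.5124 -0.01    0.019 ]
blue [266.4093 141.2791] 215 [ 0.5071 -0.0377  0.019 ]
orange [262.2071   7.096 ] 198 [0.5267 0.0779 0.019 ]
orange [463.9388  83.1327] 98 [ 0.6998 -0.021   0.019 ]
orange [ 52.0909 262.6818] 22 [ 0.2499 -0.121   0.019 ]
pos [ 0.5043 -0.0742  0.2117] t 27.9333 yaw 1.3768089732824165 zaxis [-0.0031 -0.0055 -1.    ] q [ 0.0008  0.5813  0.0812  1.9461 -0.067   0.6194 -0.0706] F [ 0.4073 -0.8849 -0.687 ] op 0.06018667235669831
tool delta [ 0.2909 -0.1737 -0.0397]
rz 1.4538089732824164 or 4.59540162687221 -1.6877836803073767
```

View pics/w8.png

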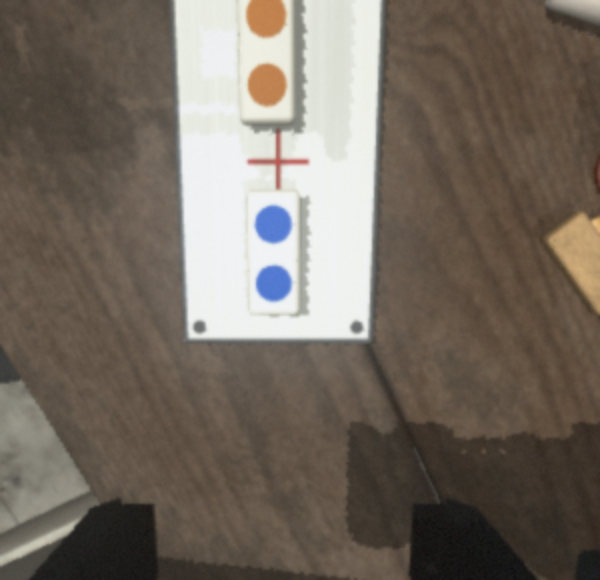

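Blue is well inside the plate now, and the cross is at crop (278,161). Back to the lamp.

Converted, -0.02 m / 0.8 = -0.025, 0.121 rad / 1.5708 = 0.077.

```bash
python3 -c "
from h import *
print('cross',pix2w('wrist',(269,80.5),.005))"
```

```text
cross [0.519  0.0195 0.005 ]
```

Emit:
advance(
  ticks="0,0,-0.025,0,0,0.077 | 0,0,-0.025,0,0,0.077 | 0,0,0,0,0,0.077 | 0,0,0,0,0,0.077 | 0,0,0,0,0,0.077 | 0,0,0,0,0,0.077 | 0,0,0,0,0,0.077 | 0,0,0,0,0,0.077 | 0,0,0,0,0,0.077 | 0,0,0,0,0,0.077 | 0,0,0,0,0,0.077 | 0,0,0,0,0,0.077",
)

```text
time_s: 28.93
tool_pos: [0.5022, -0.072, 0.2477]
ee_rot: [3.134, -0.122, -0.019]
wrist_force: [-0.1, -0.2, -0.3]
opening: 0.0599
finger_force: 0.0
```

```bash
python3 -c "
from h import *
go([.385,.245,.25],-.077)"
```

```text
pos [ 0.5022 -0.072   0.2477] t 28.9333 yaw -0.07781653062636004 zaxis [-0.0122 -0.0051 -0.9999] q [-0.2852  0.5845  0.5439  1.917  -0.4142  0.7648 -1.1563] F [-0.0991 -0.1845 -0.2503] op 0.05993498588445729
tool delta [-0.1415 -0.3069 -0.0025]
rz -0.0008165306263601124 or 3.140776122963433 -3.1424091842161532
```

Converted, -0.0279 m / 0.8 = -0.0349, -0.0129 m / 0.8 = -0.0161.

Emit:
advance(
  ticks="-0.0161,-0.0349,0,0,0,0 | -0.0161,-0.0349,0,0,0,0 | -0.0161,-0.0349,0,0,0,0 | -0.0161,-0.0349,0,0,0,0 | -0.0161,-0.0349,0,0,0,0 | -0.0161,-0.0349,0,0,0,0 | -0.0161,-0.0349,0,0,0,0 | -0.0161,-0.0349,0,0,0,0 | -0.0161,-0.0349,0,0,0,0 | -0.0161,-0.0349,0,0,0,0 | -0.0161,-0.0349,0,0,0,0 | 0,0,0,0,0,0",
)

```text
time_s: 29.93
tool_pos: [0.3801, 0.2501, 0.2468]
ee_rot: [3.135, -0.096, -0.021]
wrist_force: [-0.3, 0.9, 0.4]
opening: 0.0601
finger_force: 0.0
```

```bash
python3 - <<'E'
from h import *
s=env.sense();P=par("wrist");f=env.grab_frame("wrist")
for ce,a in blobs(f,"orange",60):print(ce,a,pix2w("wrist",ce,.155,P))
go([.384,.245,.128],-.077)
E
```

```text
[438.0725  10.416 ] 262 [0.5013 0.1388 0.155 ]
[466.126   14.5916] 262 [0.4979 0.1211 0.155 ]
[278.3817 199.4677] 186 [0.386  0.2439 0.155 ]
pos [0.3814 0.247  0.2471] t 29.9833 yaw -0.06459711687112292 zaxis [-0.0119 -0.0063 -0.9999] q [-1.0662  0.5353  0.6168  2.0614 -0.4757  0.7011 -1.7747] F [ 0.0553 -1.3271 -0.1368] op 0.060328910608843794
tool delta [0.0041 0.0009 0.1191]
rz 0.012402883128877162 or 3.1539955367186705 -3.1291897704609157
```

Converted, 0.025 m / 0.8 = 0.0313, 0.02 m / 0.8 = 0.025, 0.012 rad / 1.5708 = 0.0076.

Emit:
advance(
  ticks="0.0025,0.0013,0.025,0,0,0.0076 | 0,0,0.0313,0,0,0 | 0,0,0.0313,0,0,0 | 0,0,0.0313,0,0,0 | 0,0,0.025,0,0,0 | 0,0,0.0038,0,0,0 | 0,0,0,0,0,0 | 0,0,0,0,0,0",
)

```text
time_s: 30.65
tool_pos: [0.385, 0.2411, 0.1311]
ee_rot: [3.133, -0.135, -0.014]
wrist_force: [-0.8, -0.2, 0.2]
opening: 0.0598
finger_force: 0.0
```

Emit:
advance(
  ticks="0,0,0,0,0,0 | 0,0,0,0,0,0 | 0,0,0,0,0,0 | 0,0,0,0,0,0 | 0,0,0,0,0,0 | 0,0,0,0,0,0 | 0,0,0,0,0,0 | 0,0,0,0,0,0",
  aperture=0,
  force=20,
)

```text
time_s: 31.32
tool_pos: [0.3845, 0.2423, 0.131]
ee_rot: [3.134, -0.133, -0.014]
wrist_force: [-0.5, 1.1, 2.6]
opening: 0.0194
finger_force: 20.0
```

```bash
python3 - <<'E'
from h import *
go([.384,.245,.128],-.077)
p=env.sense()['tool_pos'][:2]-POST;print(p,np.linalg.norm(p),np.degrees(np.arctan2(p[1],p[0])))
d=CR-POST;print("target",np.degrees(np.arctan2(d[1],d[0])),np.linalg.norm(d))
E
```

```text
pos [0.3845 0.2423 0.131 ] t 31.3167 yaw -0.08465201337594438 zaxis [-0.0092 -0.0042 -0.9999] q [-0.8849  0.7151  0.3653  2.1736 -0.6929  0.3784 -1.5997] F [-0.4891  1.0646  2.5752] op 0.019372954892564413
tool delta [-0.0007 -0.0026  0.003 ]
rz -0.007652013375944344 or 3.133940640213849 -3.1492446669657372
[-0.2155  0.0198] 0.2163617752808111 174.74660292301377
target -111.82567707469867 0.2192133663807935
```

Converted, 0.01385 m / 0.8 = 0.0173, 0.00044 m / 0.8 = 0.0006, -0.064 rad / 1.5708 = -0.0407.

Emit:
advance(
  ticks="0.0006,0.0173,0,0,0,-0.0407 | 0.0006,0.0173,0,0,0,-0.0407 | 0.0006,0.0173,0,0,0,-0.0407 | 0.0006,0.0173,0,0,0,-0.0407 | 0.0006,0.0173,0,0,0,-0.0407 | 0.0006,0.0173,0,0,0,-0.0407 | 0.0006,0.0173,0,0,0,-0.0407 | 0.0006,0.0173,0,0,0,-0.0407 | 0.0006,0.0173,0,0,0,-0.0407 | 0.0006,0.0173,0,0,0,-0.0407 | 0,0,0,0,0,0",
)

```text
time_s: 32.23
tool_pos: [0.4172, 0.1067, 0.131]
ee_rot: [3.019, 0.856, -0.016]
wrist_force: [0.6, -2.0, 0.1]
opening: 0.0197
finger_force: 20.0
```

```bash
python3 -c "
from h import *
p=env.sense()['tool_pos'][:2]-POST;print(np.linalg.norm(p),np.degrees(np.arctan2(p[1],p[0])))
go([.5,.0,.13])"
```

```text
0.21637597908631975 -147.63986444912078
pos [0.4172 0.1067 0.131 ] t 32.2333 yaw 0.5525526680791883 zaxis [-0.0085 -0.0065 -0.9999] q [-0.4548  0.6717  0.1519  2.2349 -0.3522  0.2665 -1.0122] F [ 0.5849 -1.979   0.0899] op 0.019720387225027933
tool delta [0.0145 0.1343 0.001 ]
```

Emit:
advance(
  ticks="0.0006,0.0173,0,0,0,-0.0407 | 0.0006,0.0173,0,0,0,-0.0407 | 0.0006,0.0173,0,0,0,-0.0407 | 0.0006,0.0173,0,0,0,-0.0407 | 0.0006,0.0173,0,0,0,-0.0407 | 0.0006,0.0173,0,0,0,-0.0407 | 0.0006,0.0173,0,0,0,-0.0407 | 0.0006,0.0173,0,0,0,-0.0407 | 0.0006,0.0173,0,0,0,-0.0407 | 0,0,0,0,0,0 | 0,0,0,0,0,0",
)

```text
time_s: 33.15
tool_pos: [0.508, 0.0259, 0.131]
ee_rot: [2.656, 1.676, -0.018]
wrist_force: [-1.2, -5.2, 5.4]
opening: 0.0191
finger_force: 20.0
```

```bash
python3 -c "
from h import *
p=env.sense()['tool_pos'][:2]-POST;print(np.linalg.norm(p),np.degrees(np.arctan2(p[1],p[0])))
a=np.radians(-111.83)
go(np.r_[POST+.2164*np.array([np.cos(a),np.sin(a)]),.13])"
```

```text
0.21706196850084877 -115.07713393382666
pos [0.508  0.0259 0.131 ] t 33.15 yaw 1.1260213009178188 zaxis [-0.0091 -0.0067 -0.9999] q [-0.1627  0.7165  0.029   2.0087 -0.033   0.4267 -0.5555] F [-1.1831 -5.1917  5.3679] op 0.01911681442968136
tool delta [0.0011 0.0123 0.0009]
```

Converted, 0.0125 m / 0.8 = 0.0156, 0.0004 m / 0.8 = 0.0005, -0.057 rad / 1.5708 = -0.0363.

Emit:
advance(
  ticks="0.0005,0.0156,0,0,0,-0.0363 | 0,0,0,0,0,0 | 0,0,0,0,0,0 | 0,0,0,0,0,0",
)

```text
time_s: 33.48
tool_pos: [0.5186, 0.0213, 0.1309]
ee_rot: [2.607, 1.753, -0.019]
wrist_force: [-1.4, -5.8, 6.1]
opening: 0.0194
finger_force: 20.0
```

```bash
python3 -c "
from h import *
p=env.sense()['tool_pos'][:2]-POST;print(np.linalg.norm(p),np.degrees(np.arctan2(p[1],p[0])))
a=np.radians(-111.83)
go(np.r_[POST+.2164*np.array([np.cos(a),np.sin(a)]),.13])"
```

```text
0.2170594364139565 -112.02081761787433
pos [0.5186 0.0213 0.1309] t 33.4833 yaw 1.1837598059108951 zaxis [-0.0101 -0.007  -0.9999] q [-0.1417  0.7248  0.0137  1.9771 -0.0079  0.4508 -0.5113] F [-1.3985 -5.844   6.0565] op 0.01937306129351825
tool delta [0.0007 0.0007 0.0009]
```

Converted, -0.03 m / 0.8 = -0.0375.

Emit:
advance(
  ticks="0,0,0,0,0,0 | 0,0,0,0,0,0 | 0,0,0,0,0,0 | 0,0,0,0,0,0 | 0,0,-0.0375,0,0,0 | 0,0,-0.0375,0,0,0 | 0,0,-0.0375,0,0,0 | 0,0,-0.0375,0,0,0 | 0,0,0,0,0,0 | 0,0,0,0,0,0",
  aperture=0.06,
)

```text
time_s: 34.32
tool_pos: [0.5215, 0.0237, 0.2519]
ee_rot: [2.603, 1.758, -0.011]
wrist_force: [0.1, 0.9, -0.6]
opening: 0.0601
finger_force: 0.0
```

```bash
python3 - <<'E'
from h import *
P=par("wrist");f=env.grab_frame("wrist")
for ce,a in blobs(f,"orange",100):print(ce,a,pix2w("wrist",ce,.155,P))
cv2.imwrite("pics/w9.png",f)
go(np.r_[SW-SD*.045,.23],np.arctan2(SD[1],SD[0]))
E
```

```text
[544.2771  22.6592] 1476 [0.7273 0.0736 0.155 ]
[555.2067  71.64  ] 150 [0.7295 0.0414 0.155 ]
[438.8039 154.4379] 153 [0.6452 0.0164 0.155 ]
[268.1609 212.1863] 553 [0.5167 0.0215 0.155 ]
pos [0.5204 0.0236 0.2505] t 34.3667 yaw 1.1882655663903146 zaxis [-0.0092 -0.0045 -0.9999] q [-0.1488  0.5386  0.0204  1.8616 -0.0106  0.7513 -0.5059] F [-1.2761 -0.3489  0.0773] op 0.06003563139413357
tool delta [ 0.0564 -0.124   0.021 ]
rz -0.9400489148749784 or 2.2015437387148147 -4.0816415684647716
```

View pics/w9.png

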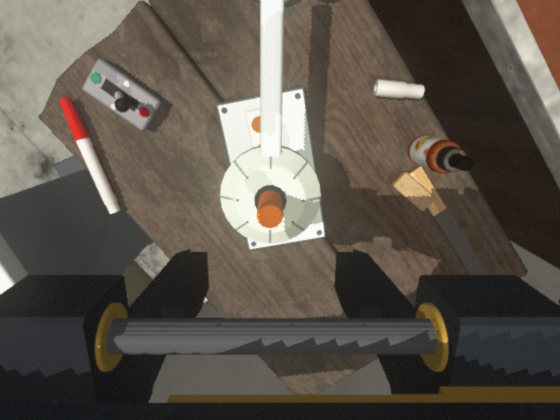

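The head is centred: the handle at (270,213) maps to about (0.517,0.021), against the cross at (0.519,0.019). Now to the red side of the switch, with a top-view check from there.

Converted, -0.0248 m / 0.8 = -0.031, 0.0113 m / 0.8 = 0.0141.

Emit:
advance(
  ticks="0.0141,-0.031,0,0,0,0 | 0.0141,-0.031,0,0,0,0 | 0.0141,-0.031,0,0,0,0 | 0.0141,-0.031,0,0,0,0 | 0.0141,-0.031,0,0,0,0 | 0,0,0,0,0,0",
  aperture=0,
)

```text
time_s: 34.87
tool_pos: [0.4215, 0.1255, 0.2493]
ee_rot: [-2.592, -1.765, 0.025]
wrist_force: [-0.1, 0.2, 0.4]
opening: 0.0221
finger_force: 0.0
```

Emit:
advance(
  ticks="0,0,0,0,0,-0.0751 | 0,0,0,0,0,-0.0751 | 0,0,0,0,0,-0.0751 | 0,0,0,0,0,-0.0751 | 0,0,0,0,0,-0.0751 | 0,0,0,0,0,-0.0751 | 0,0,0,0,0,-0.0751 | 0,0,0,0,0,-0.0751 | 0,0,0,0,0,0 | 0,0,0,0,0,0",
)

```text
time_s: 35.7
tool_pos: [0.4262, 0.1213, 0.25]
ee_rot: [-1.521, -2.74, 0.016]
wrist_force: [-0.7, 1.0, 0.3]
opening: 0.0006
finger_force: 0.0
```

```bash
python3 - <<'E'
from h import *
for n in("top","scene"):
    f=env.grab_frame(n)
    for ce,a in blobs(f,"orange",10):
        w=pix2w(n,ce,.15)
        if np.hypot(*(w[:2]-CR))<.06:print(n,ce,a,w)
go(np.r_[SW-SD*.046,.04],np.arctan2(SD[1],SD[0]))
E
```

```text
top [288.64   218.2533] 75 [0.5165 0.0205 0.15  ]
top [262.8889 220.7222] 18 [0.5116 0.0724 0.15  ]
pos [0.4264 0.1216 0.2504] t 35.8 yaw 2.128771620056801 zaxis [-0.0107 -0.0052 -0.9999] q [-0.2069  0.4517 -0.2575  2.0607  0.182   0.6624 -0.027 ] F [-0.3887 -0.1699  0.1309] op 0.00048034475017545236
tool delta [-0.0007  0.0026  0.2104]
rz 0.00045713879150799386 or 3.142049792381301 -3.141135514798285
```

```bash
python3 - <<'E'
from h import *
c=pix2w("top",(288.5,224),.005);print("cross top",c)
f=cv2.imread("pics/w3.png")
for q in((288.64,218.25,.15),(290.27,214.37,.15)):print(pix2w("top",q[:2],q[2]))
E
```

```text
cross top [0.5221 0.0186 0.005 ]
[0.5166 0.0205 0.15  ]
[0.5245 0.0171 0.15  ]
```

The views agree on centring to within about 2 mm, so I leave the head and switch on.

Converted, 0.025 m / 0.8 = 0.0313, 0.02 m / 0.8 = 0.025.

Emit:
advance(
  ticks="0,0.0025,0.0313,0,0,0 | 0,0,0.0313,0,0,0 | 0,0,0.0313,0,0,0 | 0,0,0.0313,0,0,0 | 0,0,0.0313,0,0,0 | 0,0,0.0313,0,0,0 | 0,0,0.0313,0,0,0 | 0,0,0.025,0,0,0 | 0,0,0.0163,0,0,0 | 0,0,0,0,0,0 | 0,0,0,0,0,0",
)

```text
time_s: 36.72
tool_pos: [0.4261, 0.1218, 0.0426]
ee_rot: [-1.517, -2.744, 0.016]
wrist_force: [-0.3, -0.6, 0.3]
opening: 0.0007
finger_force: 0.0
```

```bash
python3 -c "
from h import *
go(np.r_[SW-SD*.006,.04],np.arctan2(SD[1],SD[0]))"
```

```text
pos [0.4261 0.1218 0.0426] t 36.7167 yaw 2.13124974467997 zaxis [-0.0105 -0.0061 -0.9999] q [-0.3671  0.8624 -0.0271  2.2299  0.3477  0.0654 -0.1715] F [-0.3231 -0.6103  0.3119] op 0.0007099158132446339
tool delta [0.0392 0.0004 0.0026]
rz 0.0029352634146770917 or 3.14452791700447 -3.138657390175116
```

Converted, 0.005 m / 0.8 = 0.0063, -0.001 m / 0.8 = -0.0013.

Emit:
advance(
  ticks="0.0063,0,-0.0013,0,0,0 | 0.0063,0,-0.0013,0,0,0 | 0.0063,0,0,0,0,0 | 0.0063,0,0,0,0,0 | 0.0063,0,0,0,0,0 | 0.0063,0,0,0,0,0 | 0.0063,0,0,0,0,0 | 0.0063,0,0,0,0,0 | 0,0,0,0,0,0 | 0,0,0,0,0,0",
)

```text
time_s: 37.55
tool_pos: [0.4048, 0.1563, 0.045]
ee_rot: [-1.514, -2.745, 0.014]
wrist_force: [0.3, -0.3, 0.0]
opening: 0.0004
finger_force: 0.0
```

Emit:
advance(
  ticks="-0.0125,0,0,0,0,0 | -0.0125,0,0,0,0,0 | -0.0125,0,0,0,0,0 | -0.0125,0,0,0,0,0 | 0,0,-0.0375,0,0,0 | 0,0,-0.0375,0,0,0 | 0,0,-0.0375,0,0,0 | 0,0,-0.0375,0,0,0 | 0,0,-0.0375,0,0,0 | 0,0,-0.0375,0,0,0 | 0,0,0,0,0,0",
)

```text
time_s: 38.47
tool_pos: [0.4304, 0.1238, 0.2294]
ee_rot: [-1.52, -2.748, 0.003]
wrist_force: [0.2, -0.5, 0.6]
opening: 0.0006
finger_force: 0.0
```

Emit:
advance(
  ticks="0.0375,0,0,0,0,0 | 0.0375,0,0,0,0,0 | 0.0375,0,0,0,0,0 | 0.0375,0,0,0,0,0 | 0.0375,0,0,0,0,0 | 0.0375,0,0,0,0,0 | 0.0375,0,0,0,0,0 | 0.0375,0,0,0,0,0 | 0,0,0,0,0,0 | 0,0,0,0,0,0",
)

```text
time_s: 39.3
tool_pos: [0.2991, 0.3269, 0.2247]
ee_rot: [-1.511, -2.747, 0.015]
wrist_force: [0.4, -0.8, -0.1]
opening: 0.0003
finger_force: 0.0
```

```bash
python3 - <<'E'
from h import *
f=env.grab_frame("top");g=env.grab_frame("scene")
cv2.imwrite("pics/z9.png",np.vstack([cv2.resize(f[150:300,180:440],None,fx=2,fy=2,interpolation=2),cv2.resize(g[180:325,190:450],None,fx=2,fy=2,interpolation=2)]))
E
```

```text
(no output)
```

View pics/z9.png

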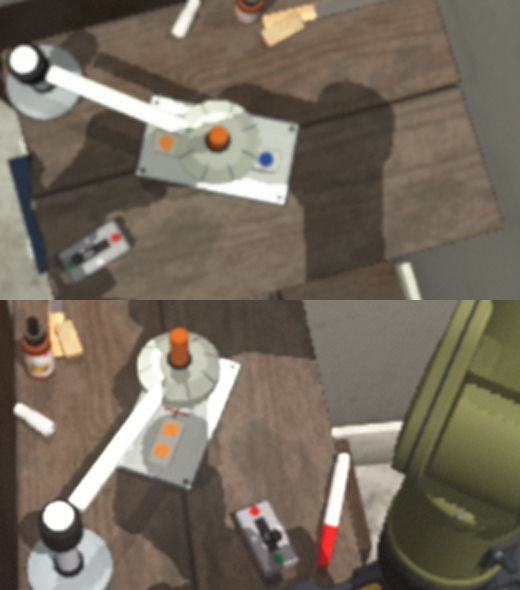

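The lever leans to the green dot again (bottom half, 273,540), as it did at first, so the lamp is on. Both moulds lie on the plate, the head is over it and the robot is clear. I hand in.

```bash
python3 -c "
from cell import env
print(env.finish_job())"
```

```text
the job is handed in; nothing more can be done
None
```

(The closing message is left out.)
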